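# Put the press tampers back with their die sets

## Robot

A 6-joint arm with a two-finger parallel gripper is mounted at the origin on the work surface. World frame = base frame: x ahead of the robot, y to its left, z up, the work surface at z = 0. Lengths are in m, angles in rad, forces in N, time in s.
With the tool pointing down it reaches from about 0.4 to 0.825 m from the base axis. Payload 7 kg.
Tool frame: the origin (TCP) lies at the very end of the fingers, on their centre line; the grasp point (between the pads) lies behind it (tcp_to_grasp is the z of the grasp point in the tool frame, in m); z points along the fingers, y is the line along which they close (so a half turn about z gives the same grasp; the last joint's range is limited). The gripper opens to 85 mm and grips with 20 to 120 N. Pads are 22 mm wide; open, the fingers measure 114 mm over their backs; the gripper's body (76 mm by 85 mm) begins 54 mm behind the grasp point. The pads swing forward as they close: fully open they stand 13 mm farther back than shut.
Start: joints at [-1.047, 0.359, 0.012, 0, -1.224, -0.288], TCP at [0.158, -0.656, 0.231] pointing down, gripper open.
Joint ranges: [-3.07, 3.07], [-1.43, 2.12], [-1.02, 1.25], [-3.03, 1.67], [-3.05, -0], [-3.03, 3.03]. Speed limits (rad/s): [2.39, 2.39, 3.01, 3.14, 3.14, 3.14].

## Interface

Orientations are given as a unit quaternion [x, y, z, w].
In Python, from cell import * gives the robot as it stands.
- The arm moves only by the tool move_arm, never from a script. Its argument "series" is text: rows parted by semicolons, each of 5 numbers parted by spaces: the finger opening in m, from 0 to 0.0854, then the shift along the tool's x, y, z in m, then the turn about the tool's z in degrees. In form: fingers x y z spin; .... A call has 1 to 5 rows; each row is the pose to reach, as a shift and turn from the pose commanded when the call began, along the tool's axes at that moment; what a row does not reach only later rows make up. A row lasts 1/8 s, in which the tool goes at most 62.5 mm and 10.7 degrees, less where a joint would pass 70% of its speed; a pose out of reach is approached as far as the arm can. A call with a gripper value outside its range is refused whole. The fingers move at their own pace and stop on an object; "force" is the grip in N (left out, the last holds). Time passes only in rows, so rows that repeat a pose let the fingers close. It gives the time, the measured TCP pose, the force, the opening and the grip force at its end, in the units of the state.
- get_obs(): the state, without advancing time (a new reading comes with each control period).
- camera(name): name is "side" or "top" or "wrist"; returns a dict with "image" (420x560x3 uint8, red, green, blue), "vertical_fov" (degrees; the focal length in pixels is half the picture's height over the tangent of half this angle, whatever the lens; pixels are square), "cx", "cy" (the principal point, pixels), "eye" and "orientation" of the camera in the world. Camera axes: x right, y down, z forward; pixel columns grow to the right and rows downward; lengths in m; the calibration is good to about 2 mm. A picture is of the moment at which its call begins. There is no depth.
- job_done(): hands the job in; it is judged then, once.
The state is a dict: "time": time; "joint_pos": joint angles; "joint_velocities": joint speeds; "joint_efforts": joint torques, N m; "position": TCP position; "tool_rot": TCP orientation; "ft_force": force on the tool from outside, world axes, zero at the start; "torque": the same for the moment, N m; "opening": finger opening in m; "grasp_force": force on a finger pad.
Only numpy, scipy, OpenCV 4.12 (cv2) and the standard library are available. Lean on these libraries where they do the work, as an engineer would, in place of code of your own. Each camera call takes 0.05 s, during which the arm holds its last target. There are 200 camera calls.

## Task

The three steel press tampers have been cleaned and left on the bench: put each one back in the tray that holds the die ring its head fits, lying flat and straight along the empty long compartment. Their heads are heavy, so take each by the rod at its balance point, carry it level and set it down rather than letting it drop. Leave the sample tube, the sample cup and the brush where they are.

Things in the scene. Friction and masses are not known exactly. Their poses are not given: they have to be found in the camera images.
- tamper_small: Small press tamper, loose, lying level on its side, 100 g, 113 long: heavy steel head 20 diameter, 20 thick; bare steel rod 10 diameter, 75 long; light black hexagonal knob 20 across flats, 18 thick, stops rolling. Origin: balance point on the rod's axis, 10 above what it lies on, 38.1 behind the head's face; knob end 74.9 behind the origin. x along the rod to the head, z up. Sizes in mm.
- tamper_medium: Medium press tamper, loose, lying level on its side, 200 g, 123 long: heavy steel head 30 diameter, 20 thick; bare steel rod 12 diameter, 85 long; light black hexagonal knob 30 across flats, 18 thick, stops rolling. Origin: balance point on the rod's axis, 15 above what it lies on, 38.1 behind the head's face; knob end 84.9 behind the origin. x along the rod to the head, z up. Sizes in mm.
- tamper_large: Large press tamper, loose, lying level on its side, 340 g, 133 long: heavy steel head 40 diameter, 20 thick; bare steel rod 14 diameter, 95 long; light black hexagonal knob 40 across flats, 18 thick, stops rolling. Origin: balance point on the rod's axis, 20 above what it lies on, 39.3 behind the head's face; knob end 93.7 behind the origin. x along the rod to the head, z up. Sizes in mm.
- tray_small: Metal tray of the small set, fixed, 156 x 156 mm, floor 3 thick, walls 10 high. 8 high divider along y at x +15. Beyond it (+x) fixed: steel die ring, bore 21, outside 34, top 33 up, at x +46, y +34; two stacked discs 20 diameter, top 15 up, at x +46, y -40. On the -x side the empty long compartment, grey-lined, 88 (x) by 150 (y), middle at x -31, y 0. Origin: underside centre, z up.
- tray_medium: Metal tray of the medium set, fixed, 156 x 156 mm, floor 3 thick, walls 10 high. 8 high divider along y at x +15. Beyond it (+x) fixed: steel die ring, bore 31, outside 44, top 33 up, at x +46, y +34; two stacked discs 30 diameter, top 15 up, at x +46, y -40. On the -x side the empty long compartment, grey-lined, 88 (x) by 150 (y), middle at x -31, y 0. Origin: underside centre, z up.
- tray_large: Metal tray of the large set, fixed, 156 x 156 mm, floor 3 thick, walls 10 high. 8 high divider along y at x +15. Beyond it (+x) fixed: steel die ring, bore 41, outside 54, top 33 up, at x +46, y +34; two stacked discs 40 diameter, top 15 up, at x +46, y -40. On the -x side the empty long compartment, grey-lined, 88 (x) by 150 (y), middle at x -31, y 0. Origin: underside centre, z up.
- sample_tube: Bystander, loose: a closed sample tube standing upright, 29 mm diameter, 115 mm tall, soil inside, wine-coloured screw cap 34 mm wide. Origin: centre of its foot.
- sample_cup: Bystander, loose: a filled black plastic sample cup standing on the bench, 44 mm diameter, 22 mm tall. Origin: centre of its foot.
- brush: Bystander, loose: a flat bench brush lying down, wooden handle, dark bristles, 143 mm long, 26 mm wide, 11 mm high. Origin: on the bench near its ferrule; x along it towards the bristles (55 mm), the handle's end 88 mm the other way.

How it is judged:
By the outcome, as a careful person would: the job done as asked, in the order asked, and still so for the second after the job is handed in, with the robot touching nothing.
It also fails if it takes over 96 s, if anything falls off the work surface, if the arm or the gripper's body presses on something with over 40 N, if the wrist force passes 120 N, or if a joint passes its speed limit or range.

## Working session

There is one attempt and no reset: what is moved stays moved. The work goes in short steps, Python scripts to look and compute and a tool call to move; the robot and the scene stay as the last step left them, time stands still between calls to the robot, and variables do not carry over. Pictures are saved under pics/ and viewed, at most 14 in all, crops included, and the job is handed in when it is done.

Besides the shell and the picture viewer there is one more tool, called after "Emit:" as a command line: name --argument value ..., lists and objects as JSON in quotes. move_arm: Moves the arm, as the interface text tells. Its arguments: {"type":"object","properties":{"series":{"type":"string"},"force":{"type":"number"}},"required":["series"]}

```bash
ls; mkdir -p pics
python3 - <<'E'
from cell import *
import cv2
o=get_obs();print({k:o[k] for k in('time','position','tool_rot','opening')})
try: print(tcp_to_grasp)
except Exception as e: print(e)
for n in('top','side'):
    c=camera(n);cv2.imwrite(f'pics/{n}0.png',c['image'][:,:,::-1]);print(n,c['vertical_fov'],c['cx'],c['cy'],c['eye'],c['orientation'])
E
```

```text
pics
{'time': 0.0, 'position': array([ 0.15757688, -0.65584541,  0.23034559]), 'tool_rot': array([-1.17566314e-01,  9.93064680e-01,  8.23483136e-04, -1.59034819e-04]), 'opening': 0.08535974162710286}
-0.0187
top 50.478170112420685 279.2017719722952 211.17476925418492 [0.38595234 0.01121032 1.01438364] [-0.70231412  0.70674978 -0.05676574  0.06353956]
side 51.7474159911189 281.68029274201666 215.17292580636 [0.42748183 0.99800455 0.62067529] [-0.0678583   0.86483494 -0.49663761  0.02840542]
```

View pics/top0.png

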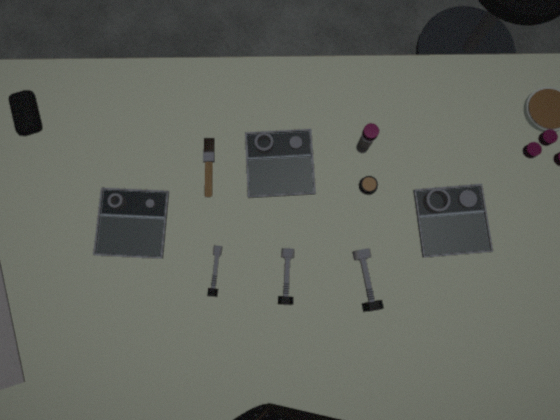

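View pics/side0.png

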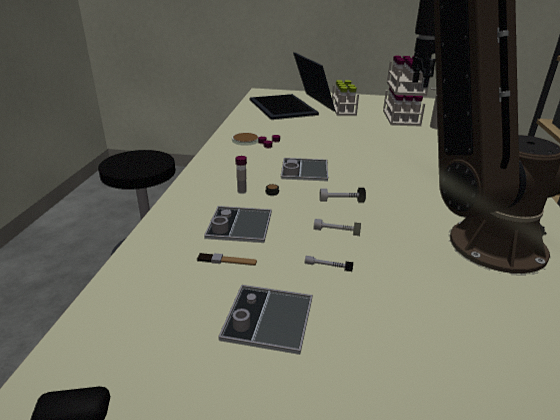

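Top view: the trays are at left (130,222), middle (280,163) and right (452,220), with ring size growing left to right. The tampers lie in between at about (215,270), (287,275) and (368,280), heads up. Tube, cup and brush lie between the trays.

```bash
cat > h.py <<'E'
import numpy as np, cv2
from scipy.spatial.transform import Rotation as R
from cell import *
def ray(c,u,v,z):
    f=c['image'].shape[0]/2/np.tan(np.radians(c['vertical_fov'])/2)
    d=R.from_quat(c['orientation']).as_matrix()@np.array([(u-c['cx'])/f,(v-c['cy'])/f,1])
    e=np.array(c['eye']); return e+d*(z-e[2])/d[2]
def mask(c):
    im=c['image']; h=cv2.cvtColor(im,cv2.COLOR_RGB2LAB).astype(int); b=np.median(h[100:320,60:500].reshape(-1,3),0)
    return (abs(h-b)*[1,2,2]).sum(2)
E
python3 - <<'E'
from h import *
c=camera('top');m=(mask(c)>25).astype(np.uint8)
m[:70]=0;m[380:]=0
cs,_=cv2.findContours(m,cv2.RETR_EXTERNAL,cv2.CHAIN_APPROX_NONE)
g=cv2.cvtColor(c['image'],cv2.COLOR_RGB2GRAY)
for k in cs:
    a=cv2.contourArea(k)
    if a<100 or a>8000: continue
    (u,v),(w,h),an=cv2.minAreaRect(k)
    print('C',round(u),round(v),'px',round(w),round(h),'area',a)
    B=cv2.boxPoints(((u,v),(w,h),an)); z=.010 if a>3000 else .015
    P=np.array([ray(c,*p,z) for p in B])[:,:2]
    print('  ctr',P.mean(0).round(4),'edges',[(round(float(np.linalg.norm(d)),4),round(float(np.degrees(np.arctan2(d[1],d[0]))),1)) for d in (P[1]-P[0],P[2]-P[1])])
    if a<3000:
        mm=np.zeros_like(m);cv2.drawContours(mm,[k],-1,1,-1)
        d=(mm>0)&(g<45); s=np.argwhere(d)
        if len(s): print('  dark ctr',ray(c,*s.mean(0)[::-1],.015)[:2].round(4),len(s))
cv2.imwrite('pics/top_crop.png',cv2.resize(c['image'][110:320,80:500,::-1],None,fx=1.9,fy=1.9,interpolation=cv2.INTER_CUBIC)*1)
E
```

```text
C 12 320 px 24 118 area 1413.0
  ctr [0.3222 0.6092] edges [(0.2541, 5.8), (0.0543, -90.3)]
C 367 280 px 63 22 area 594.0
  ctr [ 0.4032 -0.1734] edges [(0.0485, -79.1), (0.1375, -171.0)]
  dark ctr [ 0.3466 -0.1821] 155
C 287 276 px 16 57 area 423.5
  ctr [0.4118 0.0038] edges [(0.125, -4.6), (0.0358, -94.6)]
  dark ctr [0.3596 0.0087] 104
C 215 271 px 11 51 area 285.5
  ctr [0.4242 0.1637] edges [(0.1135, -6.7), (0.0243, -98.1)]
  dark ctr [0.3776 0.1695] 60
C 131 223 px 72 69 area 4635.5
  ctr [0.5357 0.3601] edges [(0.1599, 0.2), (0.1678, -94.1)]
C 453 220 px 70 74 area 4735.0
  ctr [ 0.536  -0.3732] edges [(0.1707, -85.3), (0.1594, -179.9)]
C 368 184 px 19 19 area 279.5
  ctr [ 0.6186 -0.1827] edges [(0.0447, -2.0), (0.0437, -90.5)]
  dark ctr [ 0.6093 -0.1752] 61
C 208 168 px 59 11 area 505.0
  ctr [0.6627 0.1838] edges [(0.0259, -90.5), (0.1413, -178.9)]
  dark ctr [0.7171 0.1845] 113
C 280 163 px 66 68 area 4335.5
  ctr [0.6739 0.019 ] edges [(0.1614, -87.5), (0.1599, -178.3)]
C 367 138 px 16 32 area 394.5
  ctr [ 0.7302 -0.1859] edges [(0.079, -27.3), (0.0377, -118.7)]
  dark ctr [ 0.7187 -0.1779] 139
C 25 113 px 46 28 area 1177.0
  ctr [0.8008 0.6244] edges [(0.0671, -75.4), (0.1181, -162.1)]
  dark ctr [0.8002 0.6244] 1088
C 541 123 px 36 71 area 1774.5
  ctr [ 0.7642 -0.5938] edges [(0.1748, -6.9), (0.0858, -92.1)]
  dark ctr [ 0.7139 -0.5858] 357
```

View pics/top_crop.png

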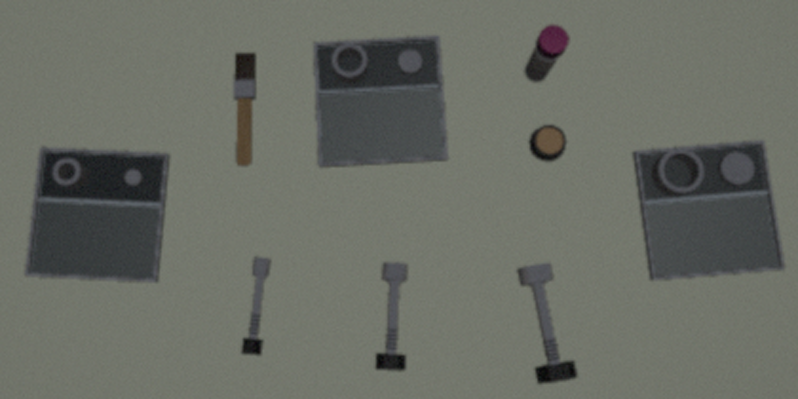

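Sizes match: the left tray is small, the middle one medium and the right one large, with the same order for the tampers. The trays are slightly rotated.

```bash
cat >> h.py <<'E'
def plan(p,yaw):
    """shift along tool axes and spin so the TCP is at p with tool y across a rod (or along) of direction yaw (deg): tool x || yaw mod 180"""
    o=get_obs();M=R.from_quat(o['tool_rot']).as_matrix()
    s=M.T@(np.array(p)-o['position']); cur=np.degrees(np.arctan2(M[1,0],M[0,0]))
    sp=-(yaw-cur); sp=(sp+90)%180-90   # tool z down: spin sign flips
    print('pos',o['position'].round(4),'curyaw',round(cur,1),'j6',o['joint_pos'][5].round(2),'shift',s.round(4),'spin',round(sp,1)); return s,sp
E
python3 - <<'E'
from h import *
c=camera('top');D=mask(c);m=(D>25).astype(np.uint8);m[:70]=0;m[380:]=0
cs,_=cv2.findContours(m,cv2.RETR_EXTERNAL,cv2.CHAIN_APPROX_NONE)
def rect(k,z):
    P=np.array([ray(c,*p[0],z)[:2] for p in k],np.float32)*1000
    r=cv2.minAreaRect(P);return r,P
for k in cs:
    a=cv2.contourArea(k);(u,v),_,_=cv2.minAreaRect(k)
    if 3000<a<8000:
        r,P=rect(k,.010);print('tray',np.round(r[0],1),np.round(r[1],1),'ang',round(r[2],2))
        t=np.radians((r[2]+45)%90-45);print('   yaw',round(np.degrees(t),1),'comp',np.round(np.array(r[0])+31*np.array([-np.cos(t),-np.sin(t)]),1))
    elif a<700 and 250<v<290 and u>100:
        z,b={0:(.01,38.1),1:(.015,38.1),2:(.02,39.3)}[[215,287,367].index(min([215,287,367],key=lambda q:abs(q-u)))]
        r,P=rect(k,z);B=cv2.boxPoints(r);e=[(B[i]+B[(i+1)%4])/2 for i in range(4)]
        L=[(e[0],e[2]),(e[1],e[3])];A=max(L,key=lambda q:np.linalg.norm(q[0]-q[1]));hd,kn=sorted(A,key=lambda q:-q[0])
        d=(hd-kn)/np.linalg.norm(hd-kn);print('tamper',np.round(r[1],1),'yaw',round(float(np.degrees(np.arctan2(d[1],d[0]))),1),'bal',(hd-b*d).round(1))
plan([.43,-.17,.2],9)
w=camera('wrist');o=get_obs();M=R.from_quat(o['tool_rot']).as_matrix();print('cam in tool',M.T@(w['eye']-o['position']),w['vertical_fov'])
print('cam axes in tool',(M.T@R.from_quat(w['orientation']).as_matrix()).round(2))
E
```

```text
tamper [136.1  47.2] yaw 9.5 bal [ 431.1 -167.5]
tamper [ 35.2 124.9] yaw -4.6 bal [436.1   2. ]
tamper [ 24.  114.8] yaw -6.7 bal [444.1 162.3]
tray [535.2 359.1] [160.8 159.1] ang 86.87
   yaw -3.1 comp [504.2 360.8]
tray [ 536.  -372.2] [158.6 160.8] ang 4.6
   yaw 4.6 comp [ 505.1 -374.7]
tray [673.9  19.4] [159.7 157.4] ang 2.73
   yaw 2.7 comp [642.9  17.9]
pos [ 0.1576 -0.656   0.2307] curyaw -166.5 j6 -0.29 shift [-0.3784  0.409   0.0311] spin 4.5
cam in tool [ 6.69833971e-02  1.03308749e-04 -1.41109975e-01] 60.223427481500174
cam axes in tool [[ 0.   -0.96 -0.27]
 [ 1.    0.   -0.  ]
 [ 0.   -0.27  0.96]]
```

Emit:
move_arm --series "0.085 -0.04 0.043 0.003 1; 0.085 -0.082 0.088 0.007 2; 0.085 -0.124 0.133 0.011 3; 0.085 -0.166 0.178 0.015 4; 0.085 -0.208 0.223 0.019 4.5" --force 40

```text
time: 0.88
position: [0.3084, -0.3892, 0.2124]
tool_rot: [-0.078, 0.997, -0.0, 0.0]
ft_force: [1.3, -0.3, 0.5]
opening: 0.0848
grasp_force: 0.0
```

Emit:
move_arm --series "0.085 -0.04 0.043 0.003 0; 0.085 -0.082 0.088 0.006 0; 0.085 -0.124 0.133 0.01 0; 0.085 -0.156 0.17 0.012 0; 0.085 -0.156 0.17 0.012 0"

```text
time: 1.5
position: [0.4368, -0.1961, 0.2003]
tool_rot: [-0.081, 0.997, 0.0, 0.0]
ft_force: [0.4, -1.0, 0.6]
opening: 0.0851
grasp_force: 0.0
```

Run:
```python
from h import *
plan([.4311,-.1675,.1],9.5)
c=camera('wrist');cv2.imwrite('pics/w1.png',c['image'][:,:,::-1])
```

```text
pos [ 0.4368 -0.1961  0.2003] curyaw -170.7 j6 -1.4 shift [0.001  0.0292 0.1003] spin -0.2
```

View pics/w1.png

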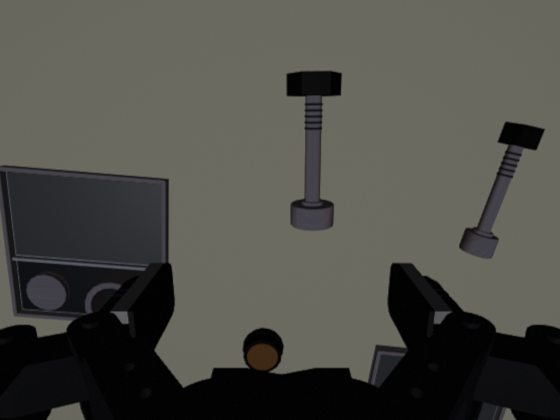

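The wrist view shows the large tamper with its knob at (314,84), rod from (313,97) to (313,203) and head at (312,215). The medium one is at right.

```bash
cat >> h.py <<'E'
def rod(c,rows,u0,r,jrow,half,bal_from_head):
    """rod axis from mask centres on rows; jrow: row where rod's top line meets head's back face"""
    D=mask(c)>18 ; P=[];W=[]
    for v in rows:
        u=u0(v) if callable(u0) else u0
        x=np.flatnonzero(D[v,int(u)-half:int(u)+half])+int(u)-half
        P.append(ray(c,(x.min()+x.max())/2,v,r[0])[:2]);W.append(len(x))
    P=np.array(P);vx,vy,x0,y0=cv2.fitLine(P.astype(np.float32),cv2.DIST_HUBER,0,1e-4,1e-4).ravel()
    d=np.array([vx,vy]);d*=np.sign(vx);p0=np.array([x0,y0])
    j=ray(c,u0(jrow) if callable(u0) else u0,jrow,r[0]+r[1])[:2];t=(j-p0)@d-bal_from_head
    b=p0+d*t;print('rod yaw',np.degrees(np.arctan2(d[1],d[0])).round(1),'widths',W[::10],'bal',b.round(4));return b
E
python3 - <<'E'
from h import *
c=camera('wrist')
rod(c,range(138,190),313,(.02,.007),201,30,.0193)
E
```

```text
rod yaw 9.6 widths [16, 16, 16, 16, 17, 16] bal [ 0.4262 -0.1694]
```

Emit:
move_arm --series "0.06 0.004 0.029 0.03 0; 0.06 0.004 0.029 0.08 0; 0.06 0.004 0.029 0.13 0; 0.06 0.004 0.029 0.17 0; 0.06 0.004 0.029 0.18 0" --force 60

```text
time: 2.22
position: [0.4246, -0.1716, 0.0185]
tool_rot: [-0.078, 0.997, 0.0, -0.002]
ft_force: [0.2, 0.4, -0.9]
opening: 0.0599
grasp_force: 0.0
```

Run:
```python
from h import *
plan([.4283,-.1685,.004],9.6)
```

```text
pos [ 0.4246 -0.1716  0.0185] curyaw -171.1 j6 -1.46 shift [-0.0042  0.0025  0.0144] spin -0.7
```

Emit:
move_arm --series "0.06 -0.004 0.002 0.007 -0.7; 0.06 -0.004 0.002 0.013 -0.7; 0 -0.004 0.002 0.013 -0.7; 0 -0.004 0.002 0.013 -0.7; 0 -0.004 0.002 0.013 -0.7"

```text
time: 2.85
position: [0.4308, -0.168, 0.0081]
tool_rot: [-0.085, 0.996, -0.0, 0.001]
ft_force: [-1.7, -0.2, 6.1]
opening: 0.0117
grasp_force: 58.5
```

Emit:
move_arm --series "0 0 0 0 0; 0 0 0 0 0; 0 0 0 0 0"

```text
time: 3.22
position: [0.4308, -0.168, 0.0081]
tool_rot: [-0.085, 0.996, -0.0, 0.001]
ft_force: [-1.1, 1.2, 5.4]
opening: 0.012
grasp_force: 58.5
```

Emit:
move_arm --series "0 0 0 -0.01 0; 0 0 0 -0.03 0; 0 0 0 -0.06 0; 0 0 0 -0.08 0; 0 0 0 -0.08 0"

```text
time: 3.85
position: [0.4313, -0.1679, 0.089]
tool_rot: [-0.085, 0.996, -0.0, 0.002]
ft_force: [0.3, -0.6, -2.6]
opening: 0.0116
grasp_force: 58.7
```

Run:
```python
from h import *
o=get_obs();print(o['ft_force'],o['torque'],o['grasp_force'])
plan([.5051,-.3747,.08],94.6);plan([.5051,-.3747,.08],94.6-180)
c=camera('wrist');cv2.imwrite('pics/w2.png',c['image'][:,:,::-1])
```

```text
[ 0.25597204 -0.5771869  -2.64895255] [0.00273689 0.00442528 0.00833474] 58.70911002159119
pos [ 0.4313 -0.1679  0.089 ] curyaw -170.3 j6 -1.46 shift [-0.0378 -0.2163  0.0092] spin -84.9
pos [ 0.4313 -0.1679  0.089 ] curyaw -170.3 j6 -1.46 shift [-0.0378 -0.2163  0.0092] spin -84.9
```

View pics/w2.png

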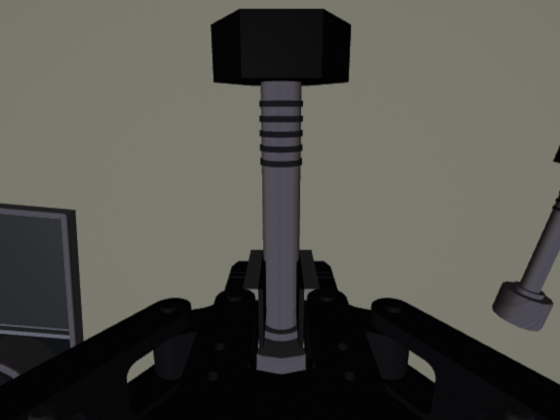

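Emit:
move_arm --series "0 -0.005 -0.02 0 -10; 0 -0.012 -0.055 0 -20; 0 -0.02 -0.095 0 -30; 0 -0.028 -0.13 0 -40; 0 -0.035 -0.16 0 -50"

```text
time: 4.53
position: [0.4913, -0.3207, 0.0855]
tool_rot: [-0.5, 0.866, 0.001, -0.001]
ft_force: [-0.4, 0.2, -2.9]
opening: 0.0121
grasp_force: 58.9
```

Run:
```python
from h import *
plan([.503,-.3476,.09],94.6)
```

```text
pos [ 0.4913 -0.3207  0.0855] curyaw -120.0 j6 -0.28 shift [ 0.0175 -0.0236 -0.0045] spin -34.6
```

Emit:
move_arm --series "0 0.005 -0.006 -0.004 -9; 0 0.01 -0.012 -0.004 -18; 0 0.0175 -0.0236 -0.004 -27; 0 0.0175 -0.0236 -0.004 -34.6; 0 0.0175 -0.0236 -0.004 -34.6"

```text
time: 5.15
position: [0.5025, -0.3465, 0.0896]
tool_rot: [0.733, -0.681, -0.001, 0.0]
ft_force: [0.6, 0.9, -1.7]
opening: 0.0116
grasp_force: 58.9
```

Run:
```python
from h import *
plan([.503,-.3476,.09],94.6)
c=camera('wrist');cv2.imwrite('pics/w3.png',c['image'][:,:,::-1])
```

```text
pos [ 0.5025 -0.3465  0.0896] curyaw -85.8 j6 0.36 shift [ 0.0012 -0.0004 -0.0004] spin -0.4
```

View pics/w3.png

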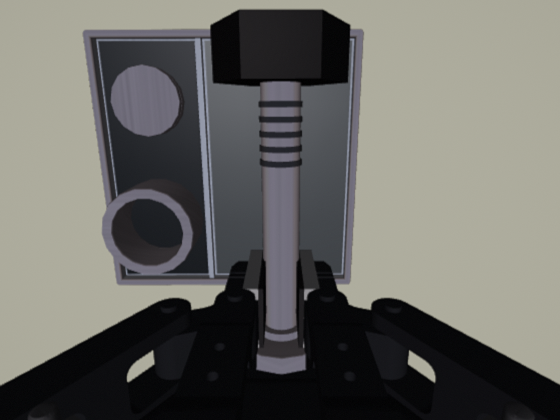

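The large tamper is held over the large tray. Tray corners are (85,31), (362,31), (350,283) and (116,283), and the knob's inner rim is at row 80.

Run:
```python
from h import *
c=camera('wrist');o=get_obs()
Q=np.array([ray(c,u,v,.010)[:2] for u,v in((85,31),(362,31),(350,283),(116,283))],np.float32)
r=cv2.minAreaRect(Q*1000);print(Q.round(4),r, [np.linalg.norm(Q[i]-Q[i-1]).round(4) for i in range(4)])
cen=Q.mean(0);d=(Q[3]+Q[2]-Q[0]-Q[1]);d/=np.linalg.norm(d);ex=np.array([d[1],-d[0]])
print('ctr',cen,'ydir',np.degrees(np.arctan2(d[1],d[0])),'comp',cen-.031*ex)
k=ray(c,282,80,.1215);k2=ray(c,282,100,.1085);print('knob rim',k,'bal',k[:2]+.0757*d,'tcp',o['position'])
```

```text
[[ 0.6196 -0.4464]
 [ 0.4654 -0.4577]
 [ 0.453  -0.3032]
 [ 0.6098 -0.2919]] ((536.9708251953125, -374.826904296875), (157.27362060546875, 155.0177459716797), 4.110353946685791) [np.float32(0.1549), np.float32(0.1546), np.float32(0.155), np.float32(0.1573)]
ctr [ 0.53696144 -0.37478846] ydir 94.10544 comp [ 0.506041  -0.3770078]
knob rim [ 0.50805784 -0.42099936  0.1215    ] bal [ 0.50263832 -0.34549361] tcp [ 0.50284834 -0.34643507  0.09027009]
```

Emit:
move_arm --series "0 0.0035 -0.001 0.02 0; 0 0.0035 -0.001 0.045 0; 0 0.0035 -0.001 0.062 0; 0 0.0035 -0.001 0.07 0; 0 0.0035 -0.001 0.073 0"

```text
time: 5.88
position: [0.5048, -0.3501, 0.0181]
tool_rot: [0.733, -0.68, -0.0, 0.0]
ft_force: [0.5, -0.6, -2.2]
opening: 0.0119
grasp_force: 58.9
```

Emit:
move_arm --series "0 0 0 0 0; 0 0 0 0.002 0; 0 0 0 0.004 0; 0 0 0 0.005 0; 0 0 0 0.005 0"

```text
time: 6.5
position: [0.5046, -0.3502, 0.0133]
tool_rot: [0.733, -0.68, -0.0, 0.0]
ft_force: [-0.2, 0.3, -3.1]
opening: 0.0117
grasp_force: 58.9
```

Not yet touching (−3 N), about 2 mm to go.

Emit:
move_arm --series "0 0 0 0.001 0; 0 0 0 0.0015 0; 0 0 0 0.002 0; 0 0 0 0.002 0"

```text
time: 7.0
position: [0.5047, -0.3502, 0.0113]
tool_rot: [0.733, -0.68, -0.0, -0.0]
ft_force: [-0.6, 0.5, -2.9]
opening: 0.0115
grasp_force: 59.0
```

Emit:
move_arm --series "0 0 0 0.0005 0; 0 0 0 0.001 0; 0 0 0 0.0015 0; 0 0 0 0.0015 0"

```text
time: 7.5
position: [0.5049, -0.3502, 0.0111]
tool_rot: [0.733, -0.68, 0.0, 0.0]
ft_force: [-3.0, 2.9, 10.2]
opening: 0.0116
grasp_force: 60.3
```

Emit:
move_arm --series "0.018 0 0 -0.001 0; 0.024 0 0 -0.001 0; 0.04 0 0 -0.001 0; 0.04 0 0 -0.001 0; 0.04 0 0 -0.001 0"

```text
time: 8.12
position: [0.5047, -0.3502, 0.0107]
tool_rot: [0.733, -0.68, -0.0, 0.0]
ft_force: [-0.1, -0.2, -0.1]
opening: 0.04
grasp_force: 0.0
```

Emit:
move_arm --series "0.04 0 0 -0.02 0; 0.04 0 0 -0.06 0; 0.04 0 0 -0.11 0; 0.06 0 0 -0.14 0; 0.06 0 0 -0.15 0"

```text
time: 8.75
position: [0.5056, -0.3505, 0.1632]
tool_rot: [0.733, -0.68, 0.002, -0.001]
ft_force: [0.1, 0.6, -0.4]
opening: 0.0599
grasp_force: 0.0
```

Run:
```python
from h import *
c=camera('wrist');cv2.imwrite('pics/w4.png',c['image'][:,:,::-1])
plan([.43,.002,.17],-4.6)
```

```text
pos [ 0.5055 -0.3505  0.1632] curyaw -85.7 j6 0.36 shift [-0.3572  0.0488 -0.0074] spin -81.1
```

View pics/w4.png

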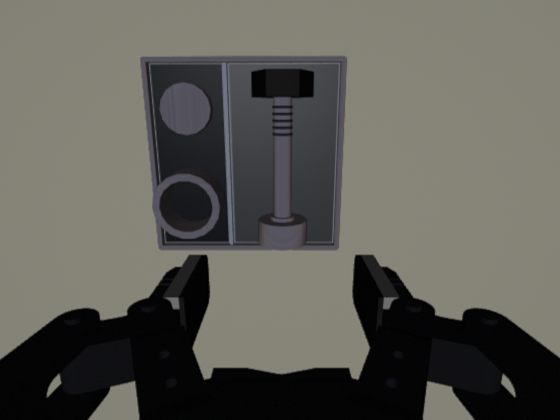

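The large tamper lies in its compartment: knob at (282,82), head at (282,232). I'll check the end clearance and lay out the next move.

Run:
```python
from h import *
c=camera('wrist')
for n,u,v,z in(('head face top',282,248,.036),('knob end top',282,69,.043),('tray top',280,58,.010),('tray bottom',280,248,.010),('rod hi',282,140,.023),('rod lo',282,210,.023),('divider',228,150,.011),('wall',342,150,.010)):print(n,ray(c,u,v,z)[:2].round(4))
```

```text
head face top [ 0.5022 -0.3105]
knob end top [ 0.5124 -0.4428]
tray top [ 0.5148 -0.4537]
tray bottom [ 0.5032 -0.3001]
rod hi [ 0.5086 -0.3937]
rod lo [ 0.5044 -0.3381]
divider [ 0.5514 -0.3815]
wall [ 0.4596 -0.3884]
```

Emit:
move_arm --series "0.085 -0.03 0.004 0 -10; 0.085 -0.085 0.012 0 -20; 0.085 -0.14 0.02 0 -30; 0.085 -0.195 0.028 0 -40; 0.085 -0.25 0.036 0 -50"

```text
time: 9.48
position: [0.4486, -0.1022, 0.1593]
tool_rot: [0.953, -0.304, -0.001, 0.0]
ft_force: [1.9, 1.6, -0.5]
opening: 0.0847
grasp_force: 0.0
```

Run:
```python
from h import *
plan([.43,.002,.17],-4.6)
```

```text
pos [ 0.4486 -0.1022  0.1593] curyaw -35.4 j6 0.75 shift [-0.0755 -0.0741 -0.0107] spin -30.8
```

Emit:
move_arm --series "0.085 -0.02 -0.02 0 -10; 0.085 -0.05 -0.045 0.01 -20; 0.085 -0.075 -0.07 0.02 -30; 0.07 -0.079 -0.077 0.04 -30.8; 0.06 -0.079 -0.077 0.06 -30.8"

```text
time: 10.1
position: [0.4299, 0.0056, 0.0992]
tool_rot: [0.999, -0.042, -0.001, 0.0]
ft_force: [0.2, -0.9, 0.5]
opening: 0.0598
grasp_force: 0.0
```

Run:
```python
from h import *
plan([.4352,.002,.005],-4.6)
```

```text
pos [0.4299 0.0056 0.0992] curyaw -4.8 j6 1.01 shift [0.0057 0.0031 0.0941] spin -0.2
```

Emit:
move_arm --series "0.06 0.0057 0.003 0.03 0; 0.06 0.0057 0.003 0.06 0; 0.06 0.0057 0.003 0.08 0; 0.06 0.0057 0.003 0.088 0; 0.06 0.0057 0.003 0.091 0"

```text
time: 10.72
position: [0.4357, 0.0013, 0.0091]
tool_rot: [0.999, -0.043, -0.001, 0.0]
ft_force: [0.6, -0.1, 0.3]
opening: 0.06
grasp_force: 0.0
```

Emit:
move_arm --series "0.06 0 0 0.001 0; 0 0 0 0.001 0; 0 0 0 0.001 0; 0 0 0 0.001 0; 0 0 0 0.001 0"

```text
time: 11.35
position: [0.4366, 0.0018, 0.0093]
tool_rot: [0.999, -0.042, 0.0, -0.0]
ft_force: [-1.2, 0.7, 6.0]
opening: 0.0095
grasp_force: 58.5
```

Emit:
move_arm --series "0 0 0 -0.01 0; 0 0 0 -0.03 0; 0 0 0 -0.06 0; 0 0 0 -0.08 0; 0 0 0 -0.08 0"

```text
time: 11.98
position: [0.437, 0.002, 0.0904]
tool_rot: [0.999, -0.043, 0.002, -0.001]
ft_force: [-0.6, -0.1, -2.4]
opening: 0.0094
grasp_force: 58.7
```

Run:
```python
from h import *
o=get_obs();print(o['ft_force'].round(2),o['torque'].round(3),o['grasp_force'])
t=np.radians(2.7-90);plan([.6429+.0234*np.cos(t),.0179+.0234*np.sin(t),.09],-87.3)
c=camera('wrist');cv2.imwrite('pics/w5.png',c['image'][:,:,::-1])
```

```text
[-0.65 -0.12 -2.43] [ 0.008 -0.005  0.019] 58.66102695465088
pos [0.437  0.002  0.0904] curyaw -4.9 j6 1.03 shift [ 0.2069 -0.0102  0.0011] spin 82.4
```

View pics/w5.png

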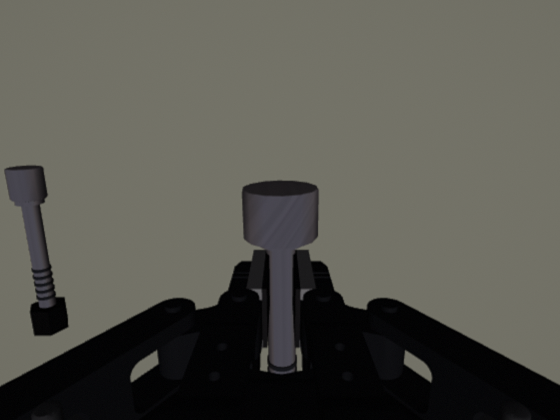

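The medium tamper is held with its head at (280,213). The small tamper shows at left.

Emit:
move_arm --series "0 0.02 -0.001 0 10; 0 0.06 -0.003 0 20; 0 0.1 -0.005 0 30; 0 0.14 -0.007 0 40; 0 0.18 -0.009 0 50"

```text
time: 12.65
position: [0.6166, -0.0051, 0.0869]
tool_rot: [0.886, -0.464, -0.001, 0.001]
ft_force: [0.6, 0.7, -2.4]
opening: 0.0092
grasp_force: 58.8
```

Run:
```python
from h import *
plan([.644,-.0055,.09],-87.3)
```

```text
pos [ 0.6166 -0.0051  0.0869] curyaw -55.2 j6 0.3 shift [ 0.0159 -0.0223 -0.0032] spin 32.1
```

Emit:
move_arm --series "0 0.005 -0.006 -0.003 9; 0 0.01 -0.014 -0.003 18; 0 0.016 -0.022 -0.003 27; 0 0.016 -0.022 -0.003 32; 0 0.016 -0.022 -0.003 32"

```text
time: 13.28
position: [0.6426, -0.0054, 0.0899]
tool_rot: [0.726, -0.688, -0.001, 0.001]
ft_force: [0.4, 0.9, -2.3]
opening: 0.009
grasp_force: 58.8
```

Run:
```python
from h import *
plan([.644,-.0055,.09],-87.3)
c=camera('wrist');cv2.imwrite('pics/w6.png',c['image'][:,:,::-1])
```

```text
pos [ 0.6426 -0.0054  0.0899] curyaw -86.9 j6 -0.24 shift [ 0.0001 -0.0014 -0.0001] spin 0.4
```

View pics/w6.png

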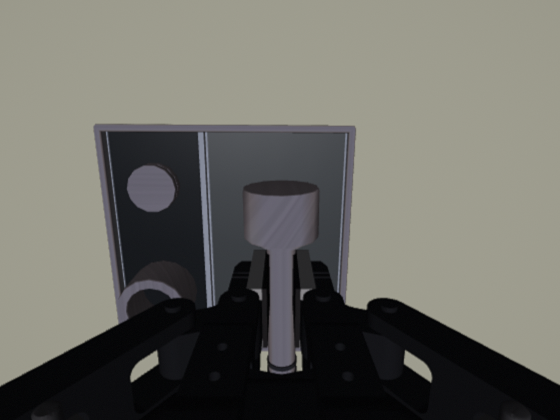

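Run:
```python
from h import *
c=camera('wrist');o=get_obs()
A,B=[ray(c,u,v,.010)[:2] for u,v in((97,126),(354,128))];print(A.round(4),B.round(4),np.linalg.norm(A-B).round(4))
e=(A-B)/np.linalg.norm(A-B);d=np.array([e[1],-e[0]]);print('yaw',np.degrees(np.arctan2(e[1],e[0])))
ctr=(A+B)/2-d*.078;comp=ctr-.031*e;print('ctr',ctr,'comp',comp,'target',comp+.0234*d)
dv=ray(c,206,200,.011)[:2];wl=ray(c,344,200,.010)[:2];print('comp mid x from divider/wall',(dv+wl)/2,dv-wl)
for v,z in((194,.1106),(183,.0806)):
  f=ray(c,281,v,z)[:2];print('face',f,'bal',f-.0381*d)
```

```text
[ 0.7556 -0.0556] [ 0.6022 -0.0631] 0.1536
yaw 2.794816512823076
ctr [0.6750577  0.01852669] comp [0.64409457 0.01701515] target [ 0.64523554 -0.00635702]
comp mid x from divider/wall [ 0.64694238 -0.01619955] [0.08675363 0.00461143]
face [ 0.64510217 -0.04386959] bal [ 0.64324444 -0.00581491]
face [ 0.64489483 -0.04158675] bal [ 0.6430371  -0.00353207]
```

Emit:
move_arm --series "0 0.001 -0.002 0.02 0.4; 0 0.001 -0.002 0.045 0.4; 0 0.001 -0.002 0.062 0.4; 0 0.001 -0.002 0.07 0.4; 0 0.001 -0.002 0.073 0.4"

```text
time: 14.0
position: [0.6456, -0.0062, 0.0186]
tool_rot: [0.724, -0.69, -0.0, 0.0]
ft_force: [0.1, -0.2, -1.5]
opening: 0.0092
grasp_force: 58.8
```

Emit:
move_arm --series "0 0 0 0.001 0; 0 0 0 0.002 0; 0 0 0 0.003 0; 0 0 0 0.003 0"

```text
time: 14.5
position: [0.6456, -0.0061, 0.016]
tool_rot: [0.724, -0.69, 0.0, -0.0]
ft_force: [0.0, 0.2, -2.6]
opening: 0.0094
grasp_force: 58.8
```

Emit:
move_arm --series "0 0 0 0.001 0; 0 0 0 0.002 0; 0 0 0 0.003 0; 0 0 0 0.0035 0; 0 0 0 0.0035 0"

```text
time: 15.12
position: [0.6456, -0.0061, 0.0125]
tool_rot: [0.724, -0.69, 0.0, 0.0]
ft_force: [-1.5, 1.5, 1.1]
opening: 0.0091
grasp_force: 59.1
```

Contact begins; half a millimetre more, then release.

Emit:
move_arm --series "0 0 0 0.0005 0; 0 0 0 0.0005 0; 0.016 0 0 0 0; 0.024 0 0 0 0; 0.04 0 0 0 0"

```text
time: 15.75
position: [0.6457, -0.0061, 0.0122]
tool_rot: [0.724, -0.69, 0.0, -0.0]
ft_force: [0.5, -1.0, -0.2]
opening: 0.0396
grasp_force: 0.0
```

Emit:
move_arm --series "0.04 0 0 0 0; 0.04 0 0 -0.02 0; 0.04 0 0 -0.06 0; 0.06 0 0 -0.11 0; 0.06 0 0 -0.15 0"

```text
time: 16.38
position: [0.6459, -0.0061, 0.1644]
tool_rot: [0.724, -0.69, 0.0, -0.0]
ft_force: [0.4, 1.3, -0.8]
opening: 0.0597
grasp_force: 0.0
```

Run:
```python
from h import *
plan([.4431,.1623,.1],-6.7)
c=camera('wrist');cv2.imwrite('pics/w7.png',c['image'][:,:,::-1])
```

```text
pos [ 0.6459 -0.0061  0.1644] curyaw -87.3 j6 -0.24 shift [-0.1779  0.1946  0.0642] spin -80.6
```

View pics/w7.png

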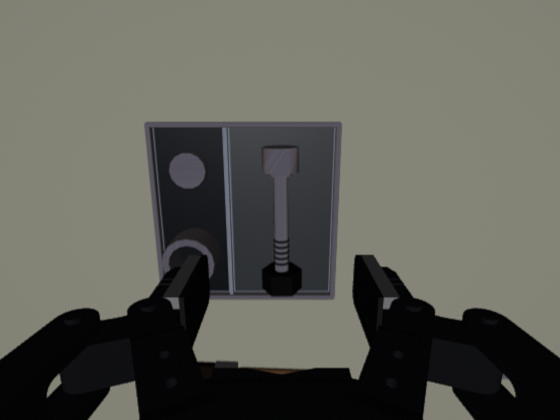

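The medium tamper lies in its tray, straight, with head (280,160) and knob (282,278). Now the small one.

Emit:
move_arm --series "0.07 -0.02 0.022 0 -10; 0.07 -0.05 0.055 0 -20; 0.07 -0.085 0.093 0 -30; 0.06 -0.12 0.131 0 -40; 0.06 -0.155 0.17 0.01 -50"

```text
time: 17.05
position: [0.4677, 0.1418, 0.1527]
tool_rot: [0.948, -0.317, 0.001, -0.001]
ft_force: [-0.4, 1.7, 0.0]
opening: 0.0598
grasp_force: 0.0
```

Run:
```python
from h import *
plan([.4431,.1623,.1],-6.7)
```

```text
pos [0.4677 0.1418 0.1527] curyaw -37.0 j6 0.23 shift [-0.032  -0.0015  0.0527] spin -30.3
```

Emit:
move_arm --series "0.06 -0.01 0 0.01 -10; 0.06 -0.02 0 0.02 -20; 0.06 -0.032 -0.0015 0.035 -30; 0.06 -0.032 -0.0015 0.053 -30; 0.06 -0.032 -0.0015 0.053 -30"

```text
time: 17.68
position: [0.443, 0.1607, 0.0983]
tool_rot: [0.998, -0.064, -0.001, 0.001]
ft_force: [0.4, -0.2, 0.0]
opening: 0.0602
grasp_force: 0.0
```

Run:
```python
from h import *
plan([.4431,.1623,.004],-6.7)
c=camera('wrist');cv2.imwrite('pics/w8.png',c['image'][:,:,::-1])
```

```text
pos [0.443  0.1607 0.0983] curyaw -7.3 j6 0.68 shift [ 0.     -0.0017  0.0943] spin -0.6
```

View pics/w8.png

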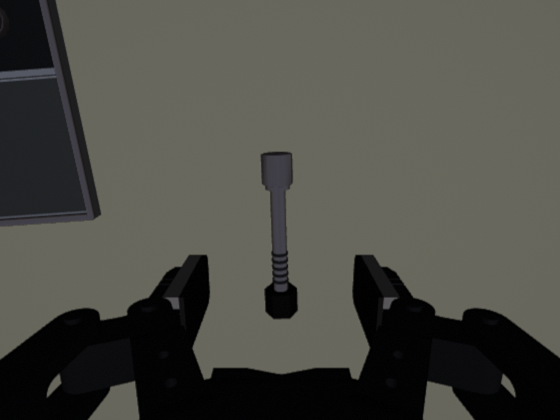

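The small tamper has its head at (277,170) and knob at (281,300), nearly along the tool x axis.

Run:
```python
from h import *
c=camera('wrist')
f=ray(c,276.5,155,.018)[:2];j=ray(c,277.5,188,.015)[:2];k=ray(c,281,300,.020)[:2];a=ray(c,278,195,.013)[:2];b=ray(c,280,248,.013)[:2]
d=(f-b)/np.linalg.norm(f-b);print(f,j,np.linalg.norm(f-j),'yaw',np.degrees(np.arctan2(d[1],d[0])),'bal',f-.0381*d,j-.0181*d)
y=np.degrees(np.arctan2(d[1],d[0]));plan([*(f-.0381*d),.004],y)
```

```text
[0.48310241 0.15853383] [0.4618751  0.16069522] 0.02133705925796011 yaw -5.350024088486425 bal [0.44516839 0.16208627] [0.44385395 0.16238286]
pos [0.4441 0.1613 0.0997] curyaw -7.3 j6 0.68 shift [ 0.0009 -0.001   0.0957] spin -1.9
```

Emit:
move_arm --series "0.05 0.001 -0.001 0.03 -1.3; 0.05 0.001 -0.001 0.06 -1.3; 0.05 0.001 -0.001 0.08 -1.3; 0.05 0.001 -0.001 0.09 -1.3; 0.05 0.001 -0.001 0.0935 -1.3"

```text
time: 18.4
position: [0.4454, 0.1622, 0.0059]
tool_rot: [0.999, -0.052, 0.0, -0.0]
ft_force: [0.0, -0.5, 0.3]
opening: 0.0498
grasp_force: 0.0
```

Emit:
move_arm --series "0.05 0 0 0.002 0; 0.04 0 0 0.002 0; 0.03 0 0 0.002 0; 0.02 0 0 0.002 0; 0.02 0 0 0.002 0"

```text
time: 19.02
position: [0.4451, 0.1622, 0.0039]
tool_rot: [0.999, -0.052, 0.0, -0.0]
ft_force: [0.2, 0.2, 0.5]
opening: 0.02
grasp_force: 0.0
```

Emit:
move_arm --series "0.01 0 0 0 0; 0 0 0 0 0; 0 0 0 0 0; 0 0 0 0 0; 0 0 0 0 0" --force 50

```text
time: 19.65
position: [0.4451, 0.1622, 0.0039]
tool_rot: [0.999, -0.052, 0.0, -0.0]
ft_force: [-1.9, 0.2, 4.4]
opening: 0.0078
grasp_force: 48.9
```

Emit:
move_arm --series "0 0 0 -0.01 0; 0 0 0 -0.03 0; 0 0 0 -0.06 0; 0 0 0 -0.08 0; 0 0 0 -0.085 0"

```text
time: 20.27
position: [0.4455, 0.1625, 0.0902]
tool_rot: [0.999, -0.052, 0.001, -0.001]
ft_force: [-0.1, -0.6, -1.2]
opening: 0.008
grasp_force: 48.9
```

Run:
```python
from h import *
o=get_obs();print(o['ft_force'].round(2),o['grasp_force'],o['opening'])
t=np.radians(-3.1-90);T=[.5042+.0184*np.cos(t),.3608+.0184*np.sin(t),.09];print(T);plan(T,-93.1)
```

```text
[-0.13 -0.55 -1.2 ] 48.871400356292725 0.008035205524729135
[np.float64(0.5032049498410801), np.float64(0.3424269252659977), 0.09]
pos [0.4455 0.1625 0.0902] curyaw -6.0 j6 0.7 shift [ 0.0386 -0.1849  0.0007] spin 87.1
```

Emit:
move_arm --series "0 0.003 -0.015 0 10; 0 0.01 -0.05 0 20; 0 0.017 -0.085 0 30; 0 0.025 -0.12 0 40; 0 0.032 -0.155 0 50"

```text
time: 20.9
position: [0.4928, 0.3135, 0.0877]
tool_rot: [0.882, -0.472, -0.0, 0.001]
ft_force: [0.9, 0.6, -0.9]
opening: 0.008
grasp_force: 48.9
```

Run:
```python
from h import *
plan([.5032,.3424,.09],-93.1)
```

```text
pos [0.4928 0.3135 0.0877] curyaw -56.3 j6 -0.31 shift [-0.0183 -0.0246 -0.0023] spin 36.8
```

Emit:
move_arm --series "0 -0.005 -0.006 -0.002 9; 0 -0.01 -0.014 -0.002 18; 0 -0.018 -0.024 -0.002 27; 0 -0.018 -0.024 -0.002 36; 0 -0.018 -0.024 -0.002 36.8"

```text
time: 21.52
position: [0.5023, 0.3409, 0.0897]
tool_rot: [-0.69, 0.724, -0.0, -0.001]
ft_force: [-0.2, -0.7, -0.5]
opening: 0.0076
grasp_force: 49.0
```

Run:
```python
from h import *
plan([.5032,.3424,.09],-93.1)
c=camera('wrist');cv2.imwrite('pics/w9.png',c['image'][:,:,::-1])
```

```text
pos [0.5023 0.3409 0.0897] curyaw -92.8 j6 -0.97 shift [-0.0016 -0.0008 -0.0003] spin 0.3
```

View pics/w9.png

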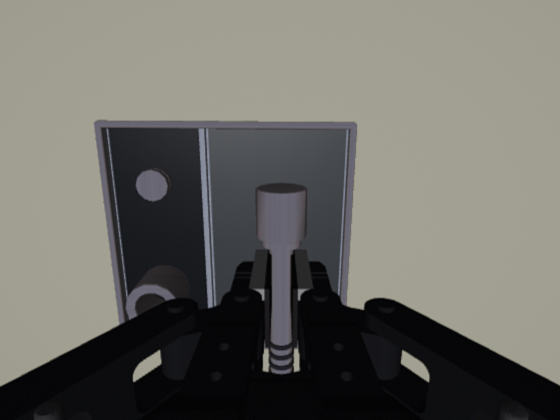

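The small tamper is over the small tray, with the far wall at rows 123–124 and the head centred in the compartment. Setting down.

Emit:
move_arm --series "0 -0.0015 -0.0015 0.02 0.2; 0 -0.0015 -0.0015 0.045 0.2; 0 -0.0015 -0.0015 0.065 0.2; 0 -0.0015 -0.0015 0.075 0.2; 0 -0.0015 -0.0015 0.079 0.2"

```text
time: 22.2
position: [0.5043, 0.3424, 0.0113]
tool_rot: [-0.689, 0.725, -0.0, -0.0]
ft_force: [-0.6, -0.3, -1.3]
opening: 0.0076
grasp_force: 49.0
```

Emit:
move_arm --series "0 0 0 0.0005 0; 0 0 0 0.001 0; 0 0 0 0.001 0"

```text
time: 22.58
position: [0.5046, 0.3429, 0.0113]
tool_rot: [-0.688, 0.725, 0.0, 0.0]
ft_force: [-0.1, -0.2, -1.2]
opening: 0.0074
grasp_force: 49.0
```

Emit:
move_arm --series "0 0 0 0.001 0; 0 0 0 0.002 0; 0 0 0 0.003 0; 0 0 0 0.004 0; 0 0 0 0.004 0"

```text
time: 23.2
position: [0.5044, 0.3427, 0.007]
tool_rot: [-0.688, 0.725, -0.0, 0.0]
ft_force: [-0.6, -0.5, 2.9]
opening: 0.0075
grasp_force: 49.4
```

Contact at the expected height; release and retreat.

Emit:
move_arm --series "0.014 0 0 0 0; 0.022 0 0 0 0; 0.04 0 0 0 0; 0.04 0 0 0 0; 0.04 0 0 -0.002 0"

```text
time: 23.82
position: [0.5043, 0.3426, 0.0087]
tool_rot: [-0.688, 0.725, -0.0, -0.0]
ft_force: [-0.1, 0.7, -0.3]
opening: 0.0397
grasp_force: 0.0
```

Emit:
move_arm --series "0.04 0 0 -0.02 0; 0.04 0 0 -0.06 0; 0.04 0 0 -0.11 0; 0.04 0 0 -0.16 0; 0.04 -0.03 0.03 -0.2 0"

```text
time: 24.45
position: [0.477, 0.3734, 0.2113]
tool_rot: [-0.687, 0.726, -0.0, 0.001]
ft_force: [-1.0, 1.1, 0.3]
opening: 0.04
grasp_force: 0.0
```

Emit:
move_arm --series "0.04 0.02 0.04 -0.01 0; 0.04 0.06 0.07 -0.01 0; 0.04 0.11 0.1 -0.01 0; 0.04 0.15 0.12 -0.01 0; 0.04 0.15 0.12 -0.01 0"

```text
time: 25.08
position: [0.3469, 0.2284, 0.2195]
tool_rot: [-0.688, 0.725, 0.0, 0.001]
ft_force: [0.6, 0.6, 0.6]
opening: 0.0402
grasp_force: 0.0
```

Run:
```python
from h import *
o=get_obs();print(o['time'],o['position'])
c=camera('top');cv2.imwrite('pics/topend.png',cv2.resize(c['image'][90:320,80:500,::-1],None,fx=1.9,fy=1.9,interpolation=cv2.INTER_CUBIC))
```

```text
25.075 [0.34693399 0.22841006 0.21950961]
```

View pics/topend.png

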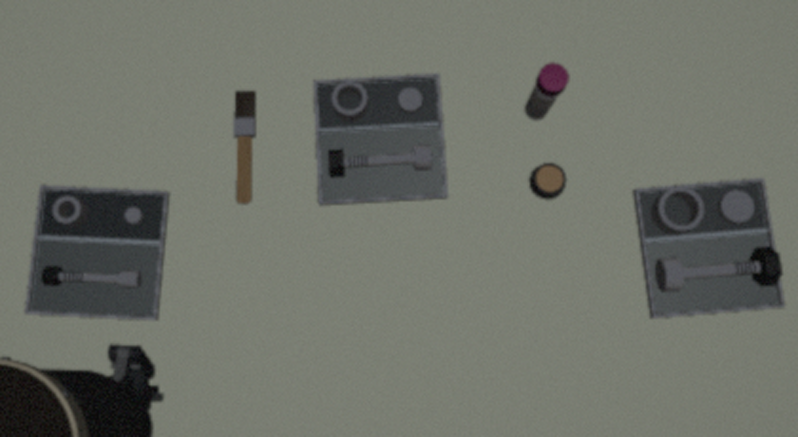

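The final top view shows all three tampers along their compartments, with the tube, cup and brush unmoved. The large knob's apparent overlap of the wall is parallax, since the wrist view measured about 10 mm of clearance at each end.

```bash
python3 -c "
from cell import *
print(job_done())"
```

```text
the job is handed in; nothing more can be done
None
```

All three tampers are lying flat and straight in the trays with their matching die rings; the tube, cup and brush were not touched, and the job is handed in at about 25 s of the 96 s allowed.

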